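Push the sample carrier round the corner to the code reader

TASK

Push the sample carrier (the round puck with a capped vial in it) along the slot in the track plate to the junction, round the corner and on into the branch where the code reader stands, until it is fully home against the end of the slot. Push it with closed fingertips and do not pick it up: it stays upright with its guide pin in the slot. Leave the reader, timer, beaker and loose cap where they are.

Things in the scene. Friction and masses are not known exactly. Their poses are not given: they have to be found in the camera images.
- track: fixed aluminium plate, 140 mm (x) by 210 mm (y), 16 mm high, flat on the bench; origin at the centre of its underside, z up. In its top a T-shaped guide slot, 13 mm wide, 12 mm deep: the stem runs along track x at y = 0 from the front (-x) to the junction at x = 35 mm; there it turns both ways along track y (line x = 35 mm) to a closed end left (+y) and right (-y).
- junction (a point): the corner, on the plate's top (16 mm up) where the middle lines of the slot meet: track x = 35 mm, y = 0 (inner corners bevelled 6 mm); the carrier's axis comes within 2 mm of it when pushed up the stem to the stop
- end_left (a point): where the carrier's axis stands when it is home in the left branch: track x = 35 mm, y = +75 mm, on the plate's top
- end_right (a point): where the carrier's axis stands when it is home in the right branch: track x = 35 mm, y = -75 mm, on the plate's top
- carrier: loose round grey puck, 50 mm wide, 38 mm high, upright on the plate; a vial with a white cap (29 mm) is sunk in it, cap top at 60 mm. Under it a guide pin, 9 mm wide and 9 mm long, stands in the slot (2 mm play each side). Origin on its axis at the puck's underside, z up. It starts in the stem, 53 to 74 mm short of the junction; slides with a push of a few newtons.
- reader: loose grey code reader, flat box 92 x 64 x 31 mm, on the bench just beyond the end of one branch (left or right, it varies), its centre about 70 mm from that branch's end point; origin at the centre of its underside
- timer: loose white lab timer, 64 x 64 x 19 mm, on the bench beyond the end of the other branch; to be left alone; origin at the centre of its underside
- beaker: loose low beaker with a lid, 50 mm wide, 61 mm high, standing on the bench behind the plate; to be left alone; origin at the centre of its underside
- cap: loose white screw cap, 29 mm wide, 14 mm high, on the bench behind the plate; to be left alone; origin at the centre of its underside

How it is judged:
By the outcome, as a careful person would: the job done as asked, in the order asked, and still so for the second after the job is handed in, with the robot touching nothing.
It also fails if it takes over 45 s, if anything falls off the work surface, if the arm or the gripper's body presses on something with over 40 N, if the wrist force passes 120 N, or if a joint passes its speed limit or range.

ROBOT

A 7-joint arm with a two-finger parallel gripper is mounted at the origin on a cart in front of the work surface, level with it; the furniture and walls round the work are solid. World frame = base frame: x ahead of the robot, y to its left, z up, the work surface at z = 0. Lengths are in m, angles in rad, forces in N, time in s.
With the tool pointing down it reaches from about 0.4 to 0.9 m from the base axis. Payload 5.6 kg.
Tool frame: the origin (TCP) lies midway between the tips of the shut fingers; the grasp point (between the pads) lies 19 mm behind it; z points along the fingers, y is the line along which they close (so a half turn about z gives the same grasp; the last joint's range is limited). The gripper opens to 92 mm and grips with 3 to 60 N. Pads are 20 mm wide; open, the fingers measure 128 mm over their backs; the gripper's body (75 mm by 189 mm) begins 69 mm behind the grasp point.
Start: joints at [1.228, 0.468, -0.012, 1.603, 0.006, 1.071, -0.056], TCP at [0.192, -0.621, 0.215] pointing down, gripper open.
Joint ranges: [-2.53, 2.53], [-0.31, 2.02], [-1.57, 1.55], [0.28, 2.44], [-1.29, 4.43], [0.15, 1.84], [-2.92, 2.92]. Speed limits (rad/s): [2.57, 2.57, 3.14, 3.14, 3.14, 3.14, 3.14].

INTERFACE

Orientations are given as a unit quaternion [x, y, z, w].
In Python, from station import env gives the robot as it stands.
- The arm moves only by the tool creep_tool, called as a command line: name --argument value ..., lists and objects as JSON in quotes. Schema: {"type":"object","properties":{"ticks":{"type":"array","items":{"type":"object","properties":{"x":{"type":"number"},"y":{"type":"number"},"z":{"type":"number"},"drx":{"type":"number"},"dry":{"type":"number"},"drz":{"type":"number"}},"additionalProperties":false},"minItems":1,"maxItems":10},"finger_gap":{"type":"number"},"grip_n":{"type":"number"},"only":{"type":"string"},"quiet":{"type":"boolean"},"lines":{"type":"string"}},"required":["ticks"],"additionalProperties":false}. ticks is a list of rows, 1 to 10 of them, each an object with the fields x, y, z (the shift in mm), drx, dry, drz (a rotation vector in units of 0.05 rad); a field left out counts as zero; each row is the pose to reach, as a shift and turn from the pose commanded when the call began, along the tool's axes at that moment; what a row does not reach only later rows make up. A row lasts 1/10 s, in which the tool goes at most 0.05 m and 0.15 rad, less where a joint would pass 70% of its speed; a pose out of reach is approached as far as the arm can. finger_gap is the opening from 0.0 (shut) to 1.0 (fully open), set as the call begins (left out keeps the last). The fingers move at their own pace and stop on an object; grip_n is the grip in N (left out, the last holds). Time passes only in rows, so rows that do not move let the fingers close. The tool returns the time, the measured TCP pose, the force, the opening and the grip force at its end. only (a regular expression) keeps the lines of the reply that match it, lines (a string "A,B") keeps lines A to B, and quiet returns only ok. Input that does not fit is refused with a message, and nothing moves.
- env.get_obs(): the state, without advancing time (a new reading comes with each control period).
- env.grab_frame(name): name is "scene" or "top" or "wrist"; returns the picture (384x512x3 uint8, red, green, blue); there is no depth.
- env.get_calibration(name): a dict with "camera_matrix" (3x3 intrinsics, pixels), "k1" (the pictures are not rectified: a ray, as slopes to the right and down, at radius r is drawn at 1 + k1 r^2 times it, then the intrinsics apply), "rvec" (rotation vector, rad) and "tvec" (3), from world to camera coordinates, as OpenCV has them. Camera axes: x right, y down, z forward; pixel columns grow to the right and rows downward; lengths in m; the calibration is good to about 2 mm. A picture is of the moment at which its call begins: read the wrist's pose just before it. get_calibration takes no time and is no camera call; for the wrist camera it gives the pose at the moment of the call.
- env.close_job(): hands the job in; it is judged then, once.
The state is a dict: "t": time; "joint_pos": joint angles; "joint_vel": joint speeds; "tau": joint torques, N m; "ee_pos": TCP position; "tool_rot": TCP orientation; "ft_force": force on the tool from outside, world axes, zero at the start; "ft_torque": the same for the moment, N m; "finger_gap": opening from 0.0 (shut) to 1.0 (fully open); "finger_force": force on a finger pad.
Only numpy, scipy, OpenCV 4.12 (cv2) and the standard library are available. Lean on these libraries where they do the work, as an engineer would, in place of code of your own. Each camera call takes 0.05 s, during which the arm holds its last target. There are 200 camera calls.

## Working session

There is one attempt and no reset: what is moved stays moved. The work goes in short steps, Python scripts to look and compute and a tool call to move; the robot and the scene stay as the last step left them, time stands still between calls to the robot, and variables do not carry over. Pictures are saved under pics/ and viewed, at most 10 in all, crops included, and the job is handed in when it is done.

```bash
ls; mkdir -p pics; python3 - <<'E'
from station import env
import cv2
o=env.get_obs(); print(o['t'],o['ee_pos'],o['tool_rot'],o['finger_gap'])
for n in("scene","top"):
    im=env.grab_frame(n); cv2.imwrite(f"pics/{n}0.png",im[...,::-1])
    c=env.get_calibration(n); print(n,c)
E
```

```text
pics
station.py
0.0 [ 0.19172286 -0.62049349  0.21364762] [ 9.88790711e-01  1.49305689e-01 -1.99049610e-04 -8.37156570e-04] 1.0008495022255455
scene {'camera_matrix': array([[412.34845909,   0.        , 253.12522768],
       [  0.        , 412.34845909, 195.92506377],
       [  0.        ,   0.        ,   1.        ]]), 'k1': 0.033313595239316034, 'rvec': array([ 1.25550542, -2.04558517,  1.06959207]), 'tvec': array([0.28738162, 0.34054405, 0.48407131])}
top {'camera_matrix': array([[443.17838449,   0.        , 257.49297467],
       [  0.        , 443.17838449, 186.48879342],
       [  0.        ,   0.        ,   1.        ]]), 'k1': -0.11802495045281998, 'rvec': array([ 2.20567113, -2.16873626,  0.08037476]), 'tvec': array([0.0399307 , 0.57788464, 0.83569771])}
```

View pics/top0.png

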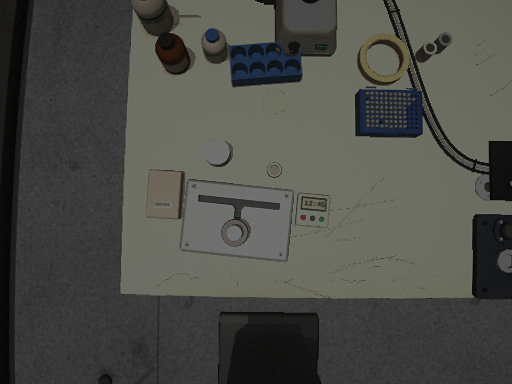

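View pics/scene0.png

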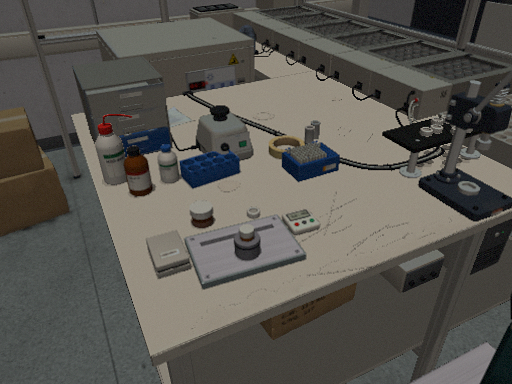

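The top view shows the plate at px (180–294, 180–261) with the slot's cross-bar at (198–280, 197–208) and the carrier at (236,232). The plain box with a label at (165,194) is the reader, on the left. The display and buttons at (313,209), on the right, are the timer. So the target is the left branch (+y). Next I measure the plate, slot and carrier.

```bash
cat >h.py <<'E'
from station import env
import cv2,numpy as np
def ray(n,px,z):
    c=env.get_calibration(n);K=c['camera_matrix'];R,_=cv2.Rodrigues(c['rvec'])
    p=np.atleast_2d(np.float64(px))
    u=cv2.undistortPoints(p[:,None],K,np.array([c['k1'],0,0,0,0]))[:,0]
    d=np.c_[u,np.ones(len(u))]@R; o=-R.T@c['tvec']
    return o+d*((z-o[2])/d[:,2])[:,None]
def proj(n,P):
    c=env.get_calibration(n)
    return cv2.projectPoints(np.float64(P).reshape(-1,1,3),c['rvec'],c['tvec'],c['camera_matrix'],np.array([c['k1'],0,0,0,0.]))[0][:,0]
E
python3 - <<'E'
from h import *
im=cv2.imread('pics/top0.png'); hsv=cv2.cvtColor(im,cv2.COLOR_BGR2HSV)
for q in [(270,240),(220,205),(236,232),(247,234),(140,230),(165,185),(236,226),(262,206)]:print(q,hsv[q[1],q[0]])
m=((hsv[...,1]<30)&(hsv[...,2]>110)).astype(np.uint8); m[:170]=0;m[270:]=0;m[:,:175]=0;m[:,297:]=0
m=cv2.morphologyEx(m,cv2.MORPH_OPEN,np.ones((3,3)))
cs=max(cv2.findContours(m,0,1)[0],key=cv2.contourArea)
b=cv2.boxPoints(cv2.minAreaRect(ray('top',cs[:,0],.016)[:,:2].astype(np.float32)));print('plate',cv2.minAreaRect(ray('top',cs[:,0],.016)[:,:2].astype(np.float32)))
d=(hsv[...,2]<90).astype(np.uint8); d[:185]=0;d[215:]=0;d[:,:190]=0;d[:,287:]=0
cs=max(cv2.findContours(d,0,1)[0],key=cv2.contourArea);s=ray('top',cs[:,0],.016)
print('slot',s[:,:2].min(0),s[:,:2].max(0),cs[:,0].min(0),cs[:,0].max(0))
cv2.imwrite('pics/crop.png',cv2.resize(np.hstack([im[165:275,140:335],cv2.cvtColor(m[165:275,140:335]*255,8)]),None,fx=2,fy=4,interpolation=2) if 0 else cv2.resize(im[165:275,140:335],None,fx=4,fy=4,interpolation=2))
E
```

```text
(270, 240) [105   4 114]
(220, 205) [ 90   5 113]
(236, 232) [100   7 115]
(247, 234) [15 21 49]
(140, 230) [ 35  25 112]
(165, 185) [ 21  48 106]
(236, 226) [ 35  14 110]
(262, 206) [45 10 53]
plate ((0.5123513340950012, 0.08889693766832352), (0.199762225151062, 0.12960198521614075), 84.90796661376953)
slot [0.52333492 0.00734949] [0.5591341  0.16487406] [198 195] [279 214]
```

View pics/crop.png

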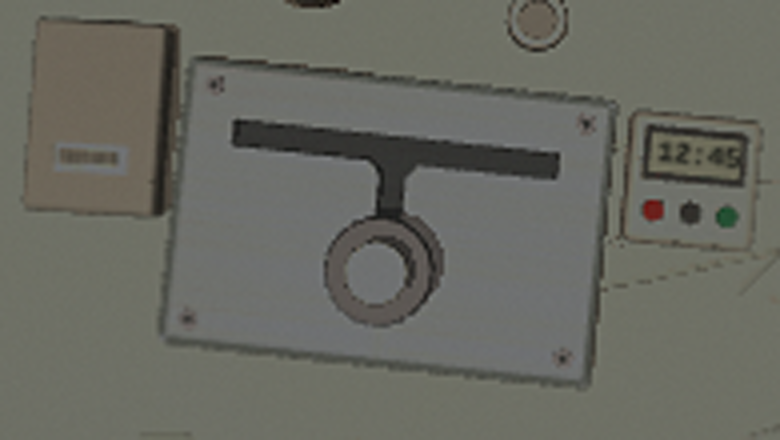

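The crop shows the slot's bar with its ends at crop px (233,133) and (559,166). The white cap is at (375,272), the puck at (378,271), and the reader, with its barcode label, is on the left. Next I work out the track pose and the carrier position.

```bash
cat >>h.py <<'E'
def track(n='top'):
    im=cv2.imread('pics/top0.png'); d=(im.max(2)<90).astype(np.uint8); d[:185]=0;d[215:]=0;d[:,:190]=0;d[:,287:]=0
    cs=max(cv2.findContours(d,0,1)[0],key=cv2.contourArea)[:,0]
    s=ray('top',cs,.016)[:,:2]
    yx=np.array([-np.sin(-.09),np.cos(-.09)]);
    for _ in range(4):
        t=s@yx; xx=np.array([yx[1],-yx[0]]); far=s[(s@xx>np.median(s@xx)) ] ; v=s@xx
        e=s[(t<t.min()+.05)|(t>t.max()-.05)]
        p=cv2.fitLine(e.astype(np.float32),cv2.DIST_L2,0,.001,.001).ravel(); yx=p[:2]*np.sign(p[1])
    xx=np.array([yx[1],-yx[0]]); t=s@yx
    J=xx*(p[2:]@xx)+yx*(t.min()+t.max())/2
    return J,xx,yx,np.ptp(t)
E
python3 - <<'E'
from h import *
J,xx,yx,L=track();yaw=np.arctan2(xx[1],xx[0])
print('J',J,'yaw deg',np.degrees(yaw),'len',L)
im=cv2.imread('pics/top0.png')
def circ(n,im,c,r,z):
    g=im.max(2); m=np.zeros_like(g); cv2.circle(m,c,r,255,-1)
    t=((g>90)&(m>0)).astype(np.uint8)
    k=[x for x in cv2.findContours(t,0,1)[0] if cv2.contourArea(x)>30]
    for x in k:
        p=ray(n,x[:,0],z)[:,:2].astype(np.float32);(cx,r)=cv2.minEnclosingCircle(p);print(z,cx,2*r,'track:',(np.array(cx)-J)@xx,(np.array(cx)-J)@yx)
circ('top',im,(234,233),9,.076)
C=J-.065*xx
print('expected px: junction,endL,endR',proj('top',[[*J,.016],[*(J+.075*yx),.016],[*(J-.075*yx),.016]]))
for x in(.053,.06,.065,.07,.074):
  P=J-x*xx; print(x,P,proj('top',[[*P,.076],[*P,.054]]).ravel(),proj('scene',[[*P,.076]]))
print('plate centre from J',J-.035*xx)
print('scene junc',proj('scene',[[*J,.016],[*(J+.075*yx),.016],[*(J-.075*yx),.016]]))
E
```

```text
J [0.54687518 0.08617923] yaw deg -4.997831 len 0.15888558621354681
0.076 (0.4887489676475525, 0.09066149592399597) 0.0323638841509819 track: -0.05829569988406463 -0.0005986207522318057
expected px: junction,endL,endR [[238.37800679 201.90316242]
 [199.97136367 197.85959391]
 [276.90450988 205.92784697]]
0.053 [0.49407668 0.09079649] [233.93676368 230.07148804 234.52287185 229.73690267] [[245.36267266 225.91940287]]
0.06 [0.4871033  0.09140632] [233.52260442 233.95929455 234.12001303 233.52023886] [[246.66856541 228.06242933]]
0.065 [0.48212231 0.09184191] [233.22685523 236.73759194 233.83232376 236.2238616 ] [[247.6126614  229.61179719]]
0.07 [0.47714132 0.0922775 ] [232.93118229 239.51687155 233.54470008 238.92842968] [[248.56635224 231.17696746]]
0.074 [0.47315653 0.09262597] [232.69470475 241.74095164 233.31465376 241.09271819] [[249.33631566 232.4406505 ]]
plate centre from J [0.51200825 0.08922837]
scene junc [[237.25444911 234.07082648]
 [202.12357232 243.25074496]
 [270.59678981 225.37446886]]
```

```bash
cat >>h.py <<'E'
from scipy.spatial.transform import Rotation as Ro
J0=np.array([.54688,.08618]);YAW=-.0872
def where():
    o=env.get_obs();R=Ro.from_quat(o['tool_rot']);p=o['ee_pos'];c,s=np.cos(YAW),np.sin(YAW)
    d=p[:2]-J0
    print('t %.2f'%o['t'],'pos',p.round(4),'rel J',np.round([c*d[0]+s*d[1],-s*d[0]+c*d[1]],4),'F',o['ft_force'].round(1),'gap %.2f'%o['finger_gap']);return p,R
def to(*targets):
    p,R=where();c,s=np.cos(YAW),np.sin(YAW)
    W=Ro.from_matrix([[c,s,0],[s,-c,0],[0,0,-1]])
    print('rotvec',(R.inv()*W).as_rotvec().round(3))
    for t in targets: print(t,'->',R.inv().apply(np.array(t)-p).round(4))
def T(x,y,z): # track, relative to junction
    c,s=np.cos(YAW),np.sin(YAW); return [J0[0]+c*x-s*y,J0[1]+s*x+c*y,z]
E
python3 -c "
from h import *
to([.31,-.28,.215],[.40,-.05,.215],T(-.118,0,.215),T(-.118,0,.10))"
```

```text
t 0.10 pos [ 0.1917 -0.6205  0.2137] rel J [-0.2922 -0.7349] F [ 0.2  0.6 -0.4] gap 1.00
rotvec [-0.002  0.     0.387]
[0.31, -0.28, 0.215] -> [ 0.2135 -0.2904 -0.0008]
[0.4, -0.05, 0.215] -> [ 0.3674 -0.4836 -0.0005]
[np.float64(0.4293283423583275), np.float64(0.09645656487815879), 0.215] -> [ 4.387e-01 -6.149e-01 -3.000e-04]
[np.float64(0.4293283423583275), np.float64(0.09645656487815879), 0.1] -> [ 0.4387 -0.6147  0.1147]
```
Distance to W1 0.36 = 8 rows. Close gripper at beginning.

Units first: shifts go in mm and turns go in units of 0.05 rad. So -0.4836 m is -483.6, 0.3674 m is 367.4, 0.387 rad is 7.74.

creep_tool --ticks '[{"x": 213.5,"y": -290,"drz": 4},{"x": 213.5,"y": -290,"drz": 7.74},{"x": 213.5,"y": -290,"drz": 7.74},{"x": 213.5,"y": -290,"drz": 7.74},{"x": 213.5,"y": -290,"drz": 7.74},{"x": 213.5,"y": -290,"drz": 7.74},{"x": 213.5,"y": -290,"drz": 7.74},{"x": 213.5,"y": -290,"drz": 7.74},{"x": 367.4,"y": -483.6,"drz": 7.74},{"x": 367.4,"y": -483.6,"drz": 7.74}]' --finger_gap 0.0 --grip_n 10

```text
t: 1.1
ee_pos: [0.3467, -0.1872, 0.2146]
tool_rot: [0.999, -0.045, 0.0, 0.0]
ft_force: [1.0, -0.9, 0.0]
finger_gap: 0.153
finger_force: 0.0
```

```bash
python3 -c "
from h import *
to([.40,-.05,.215],T(-.118,0,.215),T(-.118,0,.10))"
```

```text
t 1.10 pos [ 0.3467 -0.1872  0.2146] rel J [-0.1756 -0.2898] F [ 1.  -0.9  0. ] gap 0.15
rotvec [ 0.    -0.    -0.003]
[0.4, -0.05, 0.215] -> [ 0.0407 -0.1415 -0.0004]
[np.float64(0.4293283423583275), np.float64(0.09645656487815879), 0.215] -> [ 0.0567 -0.29   -0.0005]
[np.float64(0.4293283423583275), np.float64(0.09645656487815879), 0.1] -> [ 0.0567 -0.29    0.1145]
```

Converted, -0.28 m is -280, -0.24 m is -240.

creep_tool --ticks '[{"x": 35,"y": -40},{"x": 45,"y": -90},{"x": 50,"y": -140},{"x": 50,"y": -190},{"x": 55,"y": -240},{"x": 55,"y": -280,"z": 20},{"x": 55,"y": -280,"z": 60},{"x": 55,"y": -280,"z": 90},{"x": 55,"y": -280,"z": 90}]'

```text
t: 2.0
ee_pos: [0.423, 0.0856, 0.1213]
tool_rot: [0.999, -0.043, -0.004, 0.001]
ft_force: [-0.8, 0.0, -0.4]
finger_gap: 0.003
finger_force: 0.0
```

```bash
python3 - <<'E'
from h import *
to(T(-.118,0,.10),T(-.118,0,.03))
cv2.imwrite('pics/top1.png',env.grab_frame('top')[160:280,130:350,::-1].repeat(3,0).repeat(3,1))
E
```

```text
t 2.00 pos [0.423  0.0856 0.1213] rel J [-0.1234 -0.0113] F [-0.8  0.  -0.4] gap 0.00
rotvec [0.001 0.008 0.   ]
[np.float64(0.4293283423583275), np.float64(0.09645656487815879), 0.1] -> [ 0.0055 -0.0114  0.0213]
[np.float64(0.4293283423583275), np.float64(0.09645656487815879), 0.03] -> [ 0.0061 -0.0115  0.0913]
```

View pics/top1.png

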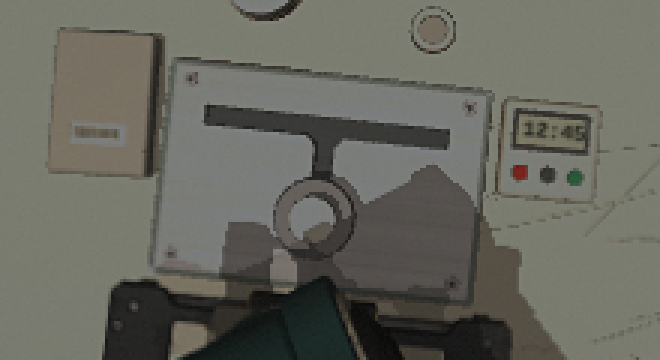

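The arm is in front of the plate behind the carrier (crop px 313,217), and nothing has been disturbed. I descend next.

Converted, 0.092 m is 92, 0.08 m is 80.

creep_tool --ticks '[{"x": 6,"y": -11,"z": 40},{"x": 6,"y": -11,"z": 80},{"x": 6,"y": -11,"z": 92},{"x": 6,"y": -11,"z": 92},{"x": 6,"y": -11,"z": 92}]'

```text
t: 2.55
ee_pos: [0.4341, 0.0969, 0.0342]
tool_rot: [0.999, -0.044, 0.001, -0.0]
ft_force: [0.6, -0.7, -0.0]
finger_gap: 0.003
finger_force: 0.0
```

```bash
python3 -c "
from h import *
to(T(-.034,0,.03))"
```

```text
t 2.55 pos [0.4341 0.0969 0.0342] rel J [-0.1133  0.0008] F [ 0.6 -0.7 -0. ] gap 0.00
rotvec [-0.    -0.002 -0.001]
[np.float64(0.5130091833913826), np.float64(0.08914104411743559), 0.03] -> [0.0792 0.0008 0.0044]
```

creep_tool --ticks '[{"x": 10,"z": 3},{"x": 20,"z": 3},{"x": 30,"z": 3},{"x": 40,"z": 3},{"x": 50,"z": 3},{"x": 58,"z": 3},{"x": 63,"z": 3},{"x": 66,"z": 3},{"x": 66,"z": 3}]'

```text
t: 3.45
ee_pos: [0.4989, 0.0911, 0.0294]
tool_rot: [0.999, -0.044, 0.0, -0.0]
ft_force: [0.0, -0.3, -0.7]
finger_gap: 0.009
finger_force: 0.0
```

```bash
python3 - <<'E'
from h import *
to(T(-.034,0,.03))
cv2.imwrite('pics/scene1.png',env.grab_frame('scene')[180:300,130:330,::-1].repeat(4,0).repeat(4,1))
E
```

```text
t 3.45 pos [0.4989 0.0911 0.0294] rel J [-0.0482  0.0007] F [ 0.  -0.3 -0.7] gap 0.01
rotvec [-0. -0. -0.]
[np.float64(0.5130091833913826), np.float64(0.08914104411743559), 0.03] -> [ 0.0142  0.0007 -0.0005]
```

View pics/scene1.png

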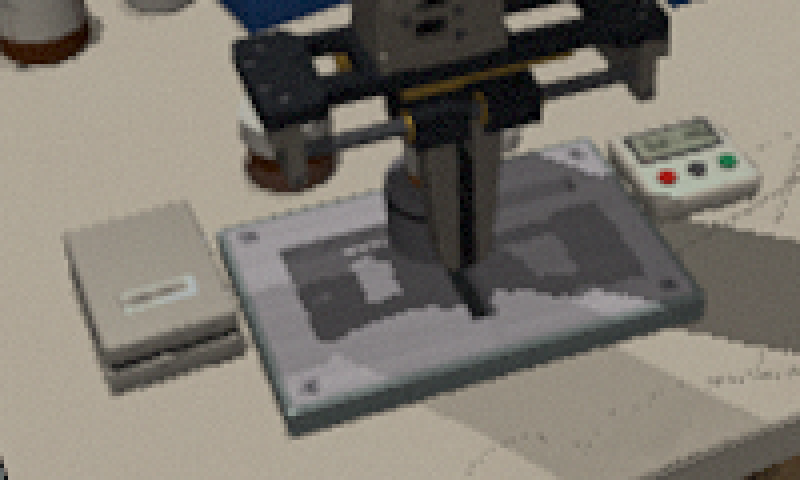

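The carrier (about px 410,215) is upright on the slot line ahead of the fingers. I push on to the stop.

creep_tool --ticks '[{"x": 6},{"x": 11},{"x": 14},{"x": 17},{"x": 17}]'

```text
t: 4.0
ee_pos: [0.5131, 0.0896, 0.0292]
tool_rot: [0.999, -0.043, -0.002, 0.001]
ft_force: [-6.3, 1.2, 4.3]
finger_gap: 0.005
finger_force: 3.3
```

```bash
python3 -c "
from h import *
where()"
```

```text
t 4.00 pos [0.5131 0.0896 0.0292] rel J [-0.0339  0.0005] F [-6.3  1.2  4.3] gap 0.01
```

Converted, 0.004 m is 4, 0.003 m is 3.

creep_tool --ticks '[{"x": 3},{"x": 4},{"x": 4}]'

```text
t: 4.3
ee_pos: [0.5133, 0.0896, 0.0288]
tool_rot: [0.999, -0.043, -0.006, 0.001]
ft_force: [-14.9, 0.7, 11.7]
finger_gap: 0.003
finger_force: 7.7
```

```bash
python3 -c "
from h import *
where()"
```

```text
t 4.30 pos [0.5133 0.0896 0.0288] rel J [-0.0338  0.0004] F [-14.9   0.7  11.7] gap 0.00
```

It is at the stop: the force rose with no motion, and TCP −0.034 plus the finger and puck radii gives ≈ +0.001. I back off and go round low to the carrier's right (−y) side.

Converted, 0.06 m is 60, -0.03 m is -30.

creep_tool --ticks '[{"x": -15},{"x": -30,"y": 5},{"x": -30,"y": 30},{"x": -30,"y": 60},{"x": -30,"y": 75},{"x": -30,"y": 75},{"x": -30,"y": 75}]'

```text
t: 5.0
ee_pos: [0.4836, 0.0176, 0.0297]
tool_rot: [0.999, -0.044, 0.0, -0.0]
ft_force: [0.3, 0.6, -0.1]
finger_gap: 0.008
finger_force: 0.0
```

```bash
python3 - <<'E'
from h import *
to(T(.001,-.072,.029),T(.001,-.043,.029),T(.001,.034,.029))
cv2.imwrite('pics/top2.png',env.grab_frame('top')[160:280,130:350,::-1].repeat(3,0).repeat(3,1))
E
```

```text
t 5.00 pos [0.4836 0.0176 0.0297] rel J [-0.0571 -0.0739] F [ 0.3  0.6 -0.1] gap 0.01
rotvec [-0.001 -0.001 -0.001]
[np.float64(0.5416057541221545), np.float64(0.014366475295944231), 0.029] -> [ 0.0581 -0.0019  0.0008]
[np.float64(0.5441313505752614), np.float64(0.04325628946211799), 0.029] -> [ 0.0581 -0.0309  0.0008]
[np.float64(0.5508372446059243), np.float64(0.11996372707575177), 0.029] -> [ 0.058  -0.1079  0.0009]
```

View pics/top2.png

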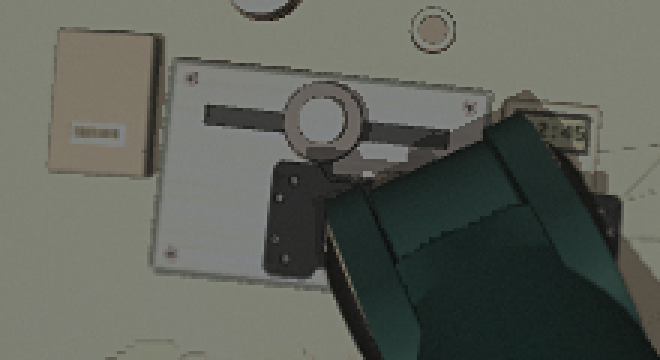

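The carrier stands at the junction (crop px 322,119). I slide alongside it and push left (tool −y).

creep_tool --ticks '[{"x": 30},{"x": 50},{"x": 58},{"x": 58,"y": -10},{"x": 58,"y": -20},{"x": 58,"y": -30},{"x": 58,"y": -40},{"x": 58,"y": -50},{"x": 58,"y": -60},{"x": 58,"y": -60}]'

```text
t: 6.05
ee_pos: [0.5461, 0.074, 0.0297]
tool_rot: [0.999, -0.042, 0.0, -0.001]
ft_force: [-0.3, 0.6, 0.1]
finger_gap: 0.004
finger_force: 0.0
```

```bash
python3 - <<'E'
from h import *
to(T(.001,.034,.029))
cv2.imwrite('pics/scene2.png',env.grab_frame('scene')[180:300,130:330,::-1].repeat(4,0).repeat(4,1))
E
```

```text
t 6.05 pos [0.5461 0.074  0.0297] rel J [ 0.0002 -0.0122] F [-0.3  0.6  0.1] gap 0.00
rotvec [-0.001 -0.     0.002]
[np.float64(0.5508372446059243), np.float64(0.11996372707575177), 0.029] -> [ 0.0009 -0.0462  0.0008]
```

View pics/scene2.png

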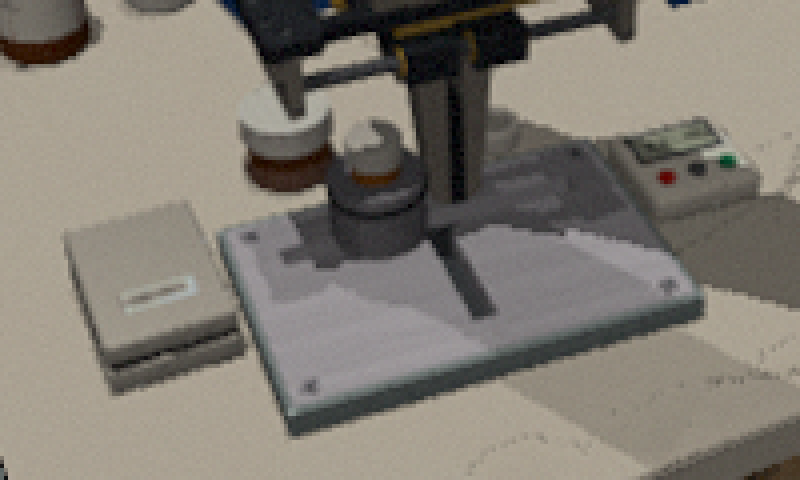

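The carrier (px 377,200) is upright in the left branch, moving left. I continue gently to the end.

Converted, -0.046 m is -46, -0.043 m is -43.

creep_tool --ticks '[{"y": -10},{"y": -20},{"y": -30},{"y": -36},{"y": -40},{"y": -43},{"y": -46},{"y": -46}]'

```text
t: 6.9
ee_pos: [0.55, 0.118, 0.0296]
tool_rot: [0.999, -0.044, 0.0, -0.0]
ft_force: [0.2, -0.6, 0.4]
finger_gap: 0.002
finger_force: 0.0
```

```bash
python3 -c "
from h import *
where()"
```

```text
t 6.90 pos [0.55   0.118  0.0296] rel J [0.0004 0.032 ] F [ 0.2 -0.6  0.4] gap 0.00
```

Converted, -0.006 m is -6, -0.003 m is -3.

creep_tool --ticks '[{"y": -3},{"y": -6},{"y": -6}]'

```text
t: 7.2
ee_pos: [0.5506, 0.1228, 0.0297]
tool_rot: [0.999, -0.044, -0.0, 0.001]
ft_force: [-0.6, -4.0, 2.5]
finger_gap: 0.005
finger_force: 1.9
```

```bash
python3 -c "
from h import *
where()"
```

```text
t 7.20 pos [0.5506 0.1228 0.0297] rel J [0.0005 0.0368] F [-0.6 -4.   2.5] gap 0.00
```

Converted, -0.005 m is -5, -0.003 m is -3.

creep_tool --ticks '[{"y": -3},{"y": -5},{"y": -5}]'

```text
t: 7.5
ee_pos: [0.5508, 0.1232, 0.0299]
tool_rot: [0.999, -0.045, -0.001, 0.004]
ft_force: [-2.1, -12.5, 10.0]
finger_gap: 0.002
finger_force: 7.0
```

```bash
python3 -c "
from h import *
where()"
```

```text
t 7.50 pos [0.5508 0.1232 0.0299] rel J [0.0006 0.0372] F [ -2.1 -12.5  10. ] gap 0.00
```

The force rose with no motion, so the carrier is at the end. I withdraw sideways, lift, pull clear and check.

creep_tool --ticks '[{"y": 15},{"y": 40},{"y": 60},{"y": 60,"z": -40},{"y": 60,"z": -90},{"x": -30,"y": 80,"z": -120},{"x": -80,"y": 110,"z": -120},{"x": -120,"y": 140,"z": -120},{"x": -120,"y": 170,"z": -120},{"x": -120,"y": 170,"z": -120}]'

```text
t: 8.5
ee_pos: [0.4148, -0.0338, 0.1496]
tool_rot: [0.999, -0.047, 0.0, 0.001]
ft_force: [0.8, -0.9, -0.4]
finger_gap: 0.005
finger_force: 0.0
```

```bash
python3 - <<'E'
from h import *
where()
im=env.grab_frame('top')[...,::-1].copy(); cv2.imwrite('pics/top3f.png',im); cv2.imwrite('pics/top3.png',im[160:280,130:350].repeat(3,0).repeat(3,1))
s=env.grab_frame('scene')[...,::-1]; cv2.imwrite('pics/scene3.png',s[180:300,130:330].repeat(4,0).repeat(4,1))
e=proj('top',[T(0,.075,.076)])[0]
m=np.zeros(im.shape[:2],np.uint8); cv2.circle(m,tuple(int(v) for v in e.round()),10,1,-1)
t=((im.max(2)>95)&(m>0)).astype(np.uint8)
for k in cv2.findContours(t,0,1)[0]:
    if cv2.contourArea(k)>30:
        c,r=cv2.minEnclosingCircle(ray('top',k[:,0],.076)[:,:2].astype(np.float32)); d=np.array(c)-J0
        print('cap dia',2*r,'rel J',np.cos(YAW)*d[0]+np.sin(YAW)*d[1],-np.sin(YAW)*d[0]+np.cos(YAW)*d[1])
E
```

```text
t 8.50 pos [ 0.4148 -0.0338  0.1496] rel J [-0.1211 -0.131 ] F [ 0.8 -0.9 -0.4] gap 0.00
cap dia 0.03653242066502571 rel J 0.000736115833278519 0.07475160877466788
```

View pics/top3.png

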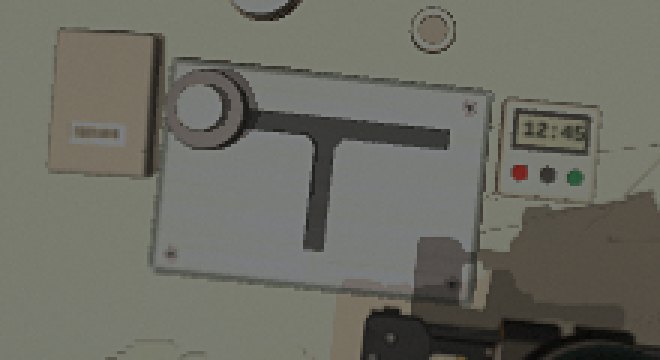

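View pics/scene3.png

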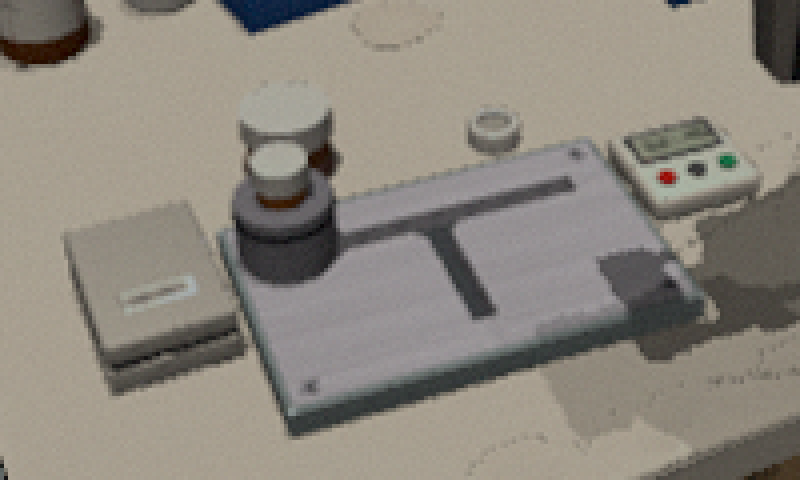

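The carrier stands upright at the left end (crop px 207,108 in the top view), measured at y = 74.8 mm against the expected 75. The reader, timer, beaker and loose cap have not moved, and the arm is clear. I hand in.

```bash
python3 -c "
from station import env
print(env.close_job())"
```

```text
the job is handed in; nothing more can be done
None
```

I pushed the carrier round the corner to the end of the left (reader) branch, where it stands upright at 74.8 mm of the nominal 75 mm; the reader, timer, beaker and loose cap were not moved, and the job was handed in at about 8.6 s.

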